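Muddlers away, heavy end down

TASK

Put both wooden muddlers away upright in the grey storage stand, one in each well, each with its heavy end down. You cannot see which end is heavy, so lift each one by the two swivel grips at its middle and let the heavy end swing down, then lower it into a free well and let go.

Things in the scene. Friction and masses are not known exactly. Their poses are not given: they have to be found in the camera images.
- muddler_a: Square wooden stick, steel shoe at each end, 104 x 34 x 34 mm, 0.2-0.35 kg, lying flat. Origin at its middle (17 mm up as it lies); x along its length, y through two round black rubber swivel grips (26 mm dia.) on its long sides at mid-length, 48 mm over their outer faces. Grips turn freely about y. One end is far heavier; the ends look alike, so only lifting tells which.
- muddler_b: Same in looks and size as muddler_a (104 x 34 x 34 mm), same origin and axes; its heavy end may be the other one. Pinched across both grips and lifted until its middle is over 60 mm up, either muddler swings heavy end down within 1 s and hangs upright: lower end 52 mm below the grips' centres, light end 52 mm above them, between the fingers.
- well_1 (a point): Centre of the floor of one of two square wells in the fixed grey stand (190 x 80 x 32 mm); floor 6 mm above the worktop, well 52 x 52 mm, 26 mm deep, rim 32 mm above the worktop. z up, x and y along the well's sides, y along the stand's length. A muddler standing in it has its middle 58 mm above the worktop, grips clear above the rim.
- well_2 (a point): Centre of the floor of the stand's other well, same size and axes as well_1, 110 mm from it along the stand's length. Between muddlers and stand is a printer 122 mm tall; behind it a glass display case 430 mm tall, its nearest corner at x 0.57, y 0.26 m, its front receding to the right: carry things across at x about 0.4 m, over 180 mm up, not in a wide swing.

How it is judged:
By the outcome, as a careful person would: the job done as asked, in the order asked, and still so for the second after the job is handed in, with the robot touching nothing.
It also fails if it takes over 72 s, if anything falls off the work surface, if the arm or the gripper's body presses on something with over 40 N, if the wrist force passes 120 N, or if a joint passes its speed limit or range.

ROBOT

A 7-joint arm with a two-finger parallel gripper is mounted at the origin on a cart in front of the work surface, level with it; the furniture and walls round the work are solid. World frame = base frame: x ahead of the robot, y to its left, z up, the work surface at z = 0. Lengths are in m, angles in rad, forces in N, time in s.
With the tool pointing down it reaches from about 0.35 to 0.9 m from the base axis. Payload 7.2 kg.
Tool frame: the origin (TCP) lies at the very end of the fingers, on their centre line; the grasp point (between the pads) lies 19 mm behind it (env.grip_point_offset is the distance from the TCP to the grasp point, in m); z points along the fingers, y is the line along which they close (so a half turn about z gives the same grasp; the last joint's range is limited). The gripper opens to 88 mm and grips with 3 to 60 N. Pads are 20 mm wide; open, the fingers measure 115 mm over their backs; the gripper's body (75 mm by 178 mm) begins 61 mm behind the grasp point.
Start: joints at [-1.355, 0.411, -0.013, 1.596, 0.006, 1.134, -0.082], TCP at [0.175, 0.6, 0.197] pointing down, gripper open.
Joint ranges: [-2.95, 2.95], [-0.29, 1.99], [-1.47, 1.44], [0.14, 2.54], [-1.03, 4.17], [0.13, 1.85], [-2.86, 2.86]. Speed limits (rad/s): [2.39, 2.39, 3.01, 3.01, 3.14, 3.14, 3.14].

INTERFACE

Orientations are given as a unit quaternion [x, y, z, w].
In Python, from station import env gives the robot as it stands.
- The arm moves only by the shell command python3 shift.py 'ROWS' [FORCE]. ROWS is rows parted by semicolons, their numbers by spaces, 1 to 12 of them, each of 5 numbers: dx, dy, dz in m, then a turn about the tool's z in rad, then the finger opening in m; each row shifts and turns the commanded pose from where the row before left it, along the tool's axes as they then stand; what a row does not reach is not made up. A row lasts 1/12 s, in which the tool goes at most 0.0417 m and 0.125 rad, less where a joint would pass 70% of its speed; a pose out of reach is approached as far as the arm can. The fingers move at their own pace and stop on an object; FORCE is the grip in N (left out, the last holds). Time passes only in rows, so rows that do not move let the fingers close. It prints the time, the measured TCP pose, the force, the opening and the grip force at its end.
- env.get_state(): the state, without advancing time (a new reading comes with each control period).
- env.capture(name): name is "scene" or "side" or "wrist"; returns (picture, depth): 420x560x3 uint8, red, green, blue; 420x560 float32, m along the optical axis (not along the pixel's ray), 0 where there is no reading.
- env.calibration(name): a dict with "vertical_fov" (degrees; the focal length in pixels is half the picture's height over the tangent of half this angle, whatever the lens; pixels are square), "cx", "cy" (the principal point, pixels), "R" (3x3) and "t" (3): a world point X has camera coordinates R X + t. Camera axes: x right, y down, z forward; pixel columns grow to the right and rows downward; lengths in m; the calibration is good to about 2 mm. The wrist camera is an equidistant fisheye: a pixel r from the principal point sees the ray r / f radians off the axis. A picture is of the moment at which its call begins: read the wrist's pose just before it. calibration takes no time and is no camera call; for the wrist camera it gives the pose at the moment of the call.
- env.finish_job(): hands the job in; it is judged then, once.
The state is a dict: "time_s": time; "joint_positions": joint angles; "joint_vel": joint speeds; "joint_torque": joint torques, N m; "tcp_pos": TCP position; "ee_rot": TCP orientation; "ft_force": force on the tool from outside, world axes, zero at the start; "torque": the same for the moment, N m; "finger_gap": finger opening in m; "gripper_force": force on a finger pad.
Only numpy, scipy, OpenCV 4.12 (cv2) and the standard library are available. Lean on these libraries where they do the work, as an engineer would, in place of code of your own. Each camera call takes 0.05 s, during which the arm holds its last target. There are 200 camera calls.

## Working session

There is one attempt and no reset: what is moved stays moved. The work goes in short steps, Python scripts to look and compute and a shell command to move; the robot and the scene stay as the last step left them, time stands still between calls to the robot, and variables do not carry over. Pictures are saved under pics/ and viewed, at most 10 in all, crops included, and the job is handed in when it is done.

```bash
ls; mkdir -p pics; python3 - <<'E'
from station import env
import cv2,numpy as np
s=env.get_state();print({k:np.round(v,3) for k,v in s.items()})
for n in("scene","side","wrist"):
    p,d=env.capture(n);cv2.imwrite(f"pics/{n}0.png",p[...,::-1]);np.save(f"pics/{n}0.npy",d)
    c=env.calibration(n);print(n,{k:np.round(v,3).tolist() for k,v in c.items()})
a=[cv2.imread(f"pics/{n}0.png") for n in("scene","side")]
E
```

```text
pics
shift.py
station.py
{'time_s': np.float64(0.0), 'joint_positions': array([-1.355,  0.412, -0.013,  1.597,  0.006,  1.134, -0.082]), 'joint_vel': array([-0.   , -0.001,  0.   , -0.001,  0.   , -0.002,  0.002]), 'joint_torque': array([-0.0000e+00, -5.8795e+01,  6.4100e-01, -2.9108e+01, -5.4000e-02,
        1.8000e-02,  0.0000e+00]), 'tcp_pos': array([0.175, 0.599, 0.197]), 'ee_rot': array([ 0.141,  0.99 , -0.001, -0.   ]), 'ft_force': array([-0.06 , -0.984, -0.387]), 'torque': array([-0.004, -0.035,  0.012]), 'gripper_force': np.float64(0.0), 'finger_gap': np.float64(0.087)}
scene {'vertical_fov': 44.795, 'cx': 273.165, 'cy': 211.571, 'R': [[0.658, -0.753, -0.003], [-0.509, -0.442, -0.738], [0.555, 0.487, -0.674]], 't': [-0.302, 0.316, 0.957]}
side {'vertical_fov': 43.762, 'cx': 276.631, 'cy': 218.25, 'R': [[-0.955, -0.296, -0.018], [-0.113, 0.421, -0.9], [0.273, -0.858, -0.436]], 't': [0.474, 0.07, 1.461]}
wrist {'vertical_fov': 65.706, 'cx': 286.612, 'cy': 210.197, 'R': [[0.28, 0.96, 0.001], [0.925, -0.27, 0.269], [0.258, -0.075, -0.963]], 't': [-0.624, -0.032, 0.389]}
```
View pics/scene0.png

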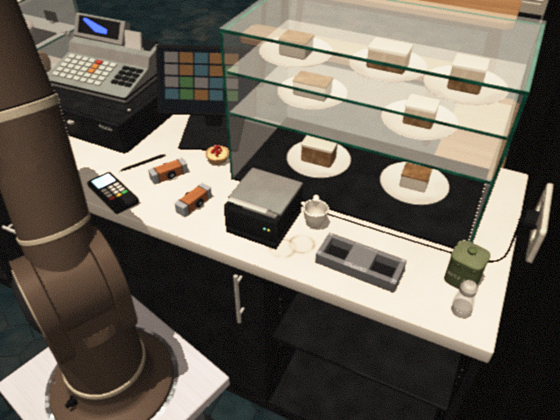

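View pics/side0.png

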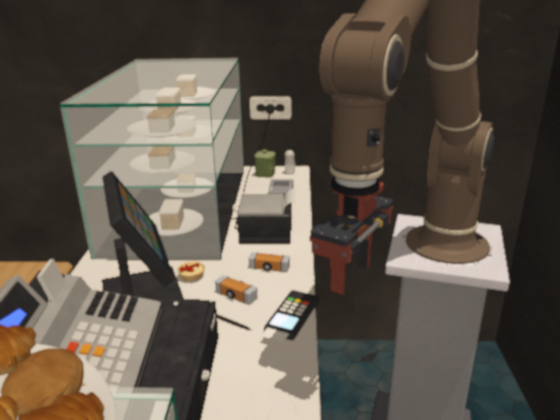

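View pics/wrist0.png

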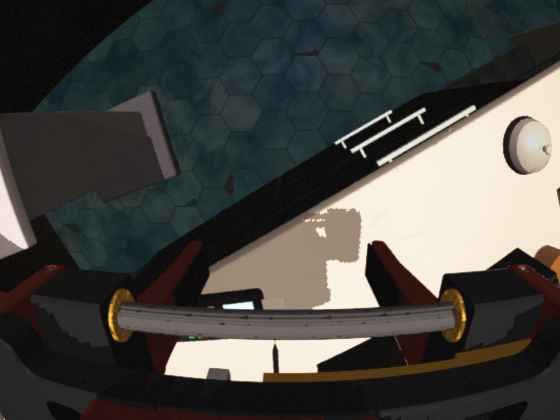

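The scene view shows the muddlers at about (168,170) and (193,200), the printer at (263,207), and the stand at (360,260) with wells near (335,248) and (385,268). The side view shows the muddlers at (236,289) and (269,262). The wrist view doesn't show them usefully.

```bash
cat > h.py <<'E'
from station import env
import numpy as np,cv2
def cloud(n,d):
    c=env.calibration(n);R=np.array(c["R"]);t=np.array(c["t"])
    f=d.shape[0]/2/np.tan(np.radians(c["vertical_fov"])/2)
    v,u=np.mgrid[:d.shape[0],:d.shape[1]]
    P=np.dstack([(u-c["cx"])/f*d,(v-c["cy"])/f*d,d])
    return (P-t)@R
def rect(pts):
    r=cv2.minAreaRect((pts[:,:2]*1000).astype(np.float32));return [np.round(x,1) for x in r]
E
python3 - <<'E'
from h import *
for n,boxes in (("scene",{"m1":(168,170,26),"m2":(193,200,26),"stand":(360,260,56),"printer":(263,207,50)}),("side",{"m1":(236,289,26),"m2":(269,262,26),"stand":(281,186,18),"printer":(265,212,38)})):
    d=np.load(f"pics/{n}0.npy");W=cloud(n,d)
    hsv=cv2.cvtColor(cv2.imread(f"pics/{n}0.png"),cv2.COLOR_BGR2HSV)
    for k,(u,v,r) in boxes.items():
        sl=np.s_[max(v-r,0):v+r,u-r:u+r];w=W[sl];ok=d[sl]>0
        lo,hi={"m":(.026,.045),"s":(.024,.042),"p":(.1,.14)}[k[0]]
        m=((w[...,2]>lo)&(w[...,2]<hi)&ok).astype(np.uint8)
        nc,l,st,_=cv2.connectedComponentsWithStats(m)
        for i in range(1,nc):
            if st[i,4]>40:
                p=w[l==i];print(n,k,st[i,4],rect(p),"z",np.round(np.median(p[:,2]),4))
        low=w[ok&(abs(w[...,2])<.006)];print("  table z",np.round(np.median(low[:,2]),4) if len(low) else None)
E
```

```text
scene m1 340 [array([473.9, 395.9]), array([ 45.8, 104.8]), np.float64(72.3)] z 0.0315
  table z -0.0017
scene m2 403 [array([437.7, 252. ]), array([105.3,  50.3]), np.float64(10.9)] z 0.0318
  table z -0.0016
scene stand 119 [array([603.9, -13.4]), array([24.6, 51.8]), np.float64(38.0)] z 0.0326
scene stand 108 [array([573.3, -37. ]), array([23.6, 56.2]), np.float64(37.5)] z 0.0334
scene stand 1613 [array([ 542.7, -189.3]), array([ 87.2, 190.1]), np.float64(12.2)] z 0.03
  table z -0.0013
scene printer 206 [array([442.8,  61.5]), array([ 41.8, 110.8]), np.float64(15.0)] z 0.1196
  table z -0.0016
side m1 442 [array([473.5, 401.3]), array([ 49. , 104.2]), np.float64(81.4)] z 0.0325
  table z -0.0008
side m2 350 [array([436.4, 260.8]), array([104.7,  45.3]), np.float64(1.8)] z 0.0326
side m2 45 [array([442.2, 389.1]), array([30.3, 35.1]), np.float64(21.0)] z 0.033
  table z -0.0006
side stand 45 [array([ 631.6, -359.2]), array([52.5, 30. ]), np.float64(49.6)] z 0.0318
side stand 258 [array([ 549.1, -217.9]), array([ 79.5, 129.2]), np.float64(11.8)] z 0.0309
  table z -0.0006
side printer 140 [array([440.2,  55.3]), array([ 29. , 102.1]), np.float64(15.5)] z 0.1184
side printer 44 [array([510.4,  92.4]), array([ 19.5, 103.9]), np.float64(19.1)] z 0.1005
  table z -0.0006
```

```bash
python3 - <<'E'
from h import *
A=[]
for n,boxes in (("scene",{"m1":(168,170,26),"m2":(193,200,26),"stand":(360,260,50)}),("side",{"m1":(236,289,26),"m2":(265,262,26)})):
    d=np.load(f"pics/{n}0.npy");W=cloud(n,d);im=cv2.imread(f"pics/{n}0.png");hsv=cv2.cvtColor(im,cv2.COLOR_BGR2HSV)
    W[...,2]+=.0015 if n=="scene" else .0007
    for k,(u,v,r) in boxes.items():
        sl=np.s_[v-r:v+r,u-r:u+r];w=W[sl];g=hsv[sl]
        if k=="stand":
            m=(w[...,2]>.0295)&(w[...,2]<.036)
            p=w[m];p=p[(abs(p[:,0]-.5427)<.08)&(abs(p[:,1]+.19)<.12)];print(n,k,len(p),rect(p))
            # well holes: floor points
            a=np.radians(12.1);q=(w[...,:2]-[.5427,-.1893])@np.array([[np.cos(a),-np.sin(a)],[np.sin(a),np.cos(a)]])
            fl=(w[...,2]<.012)&(abs(q[...,0])<.036)&(abs(q[...,1])<.085)
            for sg in(1,-1):
                f=fl&(q[...,1]*sg>0);print("  floor",f.sum(),w[f].mean(0).round(4),"local x",q[f][:,0].min().round(4),q[f][:,0].max().round(4),"y",q[f][:,1].min().round(4),q[f][:,1].max().round(4))
        else:
            z=w[...,2];top=(z>.0315)&(z<.037)
            nc,l,st,_=cv2.connectedComponentsWithStats(top.astype(np.uint8));i=1+st[1:,4].argmax()
            p=w[l==i];print(n,k,len(p),rect(p),p[:,2].std().round(4))
            wood=(g[...,0]<14)&(g[...,1]>110)&(g[...,2]>60)&(z>.0315)&(z<.037);p=w[wood];print("   wood",len(p),rect(p))
    s=W[::2,::2].reshape(-1,3);A.append(s[(d[::2,::2].ravel()>0)])
P=np.vstack(A)
s=P[(P[:,2]>.05)&(P[:,2]<.6)&(P[:,0]>.25)&(P[:,0]<.8)&(P[:,1]>-.4)&(P[:,1]<.6)]
H=np.zeros((20,11));
for x,y,z in s: i,j=int((y+.4)/.05),int((x-.25)/.05);H[i,j]=max(H[i,j],z)
print("cols x from .25; rows y");
for i in range(19,-1,-1): print(f"{-.4+.05*i:.2f}",(H[i]*100).astype(int))
E
```

```text
scene m1 249 [array([472.8, 395.4]), array([ 38.4, 102.4]), np.float64(74.1)] 0.0013
   wood 189 [array([454.4, 332.4]), array([162.5,  69.2]), np.float64(73.2)]
scene m2 309 [array([436.6, 254.3]), array([101.6,  39. ]), np.float64(3.4)] 0.0014
   wood 197 [array([436.8, 252.9]), array([37.2, 69.2]), np.float64(88.3)]
scene stand 1302 [array([ 541.2, -190.1]), array([ 84.3, 188.8]), np.float64(13.1)]
  floor 229 [ 0.5422 -0.1289  0.007 ] local x -0.0081 0.0302 y 0.0344 0.0818
  floor 274 [ 0.5658 -0.2384  0.0068] local x -0.036 0.0302 y -0.0849 -0.028
side m1 326 [array([473.3, 399.5]), array([ 37. , 103.1]), np.float64(72.5)] 0.0012
   wood 13 [array([474.7, 399.8]), array([31.9, 68.7]), np.float64(75.8)]
side m2 248 [array([436.3, 258.4]), array([104.2,  40.4]), np.float64(1.8)] 0.0012
   wood 10 [array([432. , 327.9]), array([ 66.6, 151.5]), np.float64(3.5)]
cols x from .25; rows y
0.55 [ 0  0  0 10 10 10 19 27 27  0  0]
0.50 [ 0  0  0  0  0  0 19 26 27 26  0]
0.45 [ 0  0  0  0  0  0 14 22 27 27 26]
0.40 [ 0  0  0  0  0  0  0 16 23 27 27]
0.35 [ 0  0  0  0  0  0  0  0 17 24 27]
0.30 [ 0  0  0  0  0  0  0  0 11 42 42]
0.25 [ 0  0  0  0  0  0 42 42 42 42 42]
0.20 [ 0  0  0  0  0  0 42 42 42 42 42]
0.15 [ 0  0  0  0  0 10 42 42 42 42 42]
0.10 [ 0  0  0 12 10 10 10 42 42 42 42]
0.05 [ 0  0  0 12 10 10 10 42 42 42 42]
0.00 [ 0  0  0 12 11 10 10 42 42 42 42]
-0.05 [ 0  0  0  6 10  9  5 42 42 42 42]
-0.10 [ 0  0  0  0  0  0  5  0 42 42 42]
-0.15 [ 0  0  0  0  0  0  0  0 42 42 42]
-0.20 [ 0  0  0  0  0  0  0  0 42 42 42]
-0.25 [ 0  0  0  0  0  0  0  0 42 42 42]
-0.30 [ 0  0  0  0  0  0  0  0  0 42 42]
-0.35 [ 0  0  0  0  0  0  0  8  8 42 42]
-0.40 [ 0  0  0  0  0  0  7  8  9 42 42]
```

```bash
python3 shift.py '-.034 -.011 0 0 .088;-.034 -.011 0 0 .088;-.034 -.011 0 0 .088;-.034 -.011 0 0 .088;-.034 -.011 0 0 .088;-.034 -.011 0 0 .088;-.034 -.011 0 0 .088;-.034 -.011 0 0 .088;-.034 -.011 0 0 .088;-.034 -.011 0 0 .088;0 0 0 0 .088;0 0 0 0 .088' 30
cat > go.py <<'E'
import sys
from h import *
from scipy.spatial.transform import Rotation as Ro
x,y,z,a=map(float,sys.argv[1:5])  # target tcp, tool y angle deg
s=env.get_state();R=Ro.from_quat(s["ee_rot"]).as_matrix()
d=R.T@(np.array([x,y,z])-s["tcp_pos"]);ya=np.degrees(np.arctan2(R[1,1],R[0,1]))
t=(a-ya+90)%180-90
print("d tool",d.round(4),"turn",round(float(-np.radians(t)),3),"yang",ya.round(1),"tool z",R[:,2].round(3),"tcp",np.round(s["tcp_pos"],4),"j7",np.round(s["joint_positions"][6],2),"t",round(float(s["time_s"]),2))
E
python3 go.py .473 .398 .1 73.5
python3 - <<'E'
from h import *
p,d=env.capture("wrist");cv2.imwrite("pics/wrist1.png",p[...,::-1])
E
```

```text
time_s: 1.15
tcp_pos: [0.4727, 0.3968, 0.1969]
ee_rot: [0.144, 0.99, -0.001, 0.0]
ft_force: [-0.3, 1.5, -0.4]
finger_gap: 0.0881
gripper_force: 0.0
d tool [0.0001 0.0013 0.0969] turn -0.001 yang 73.5 tool z [ 0.    -0.001 -1.   ] tcp [0.4727 0.3968 0.1969] j7 0.54 t 1.15
```

View pics/wrist1.png

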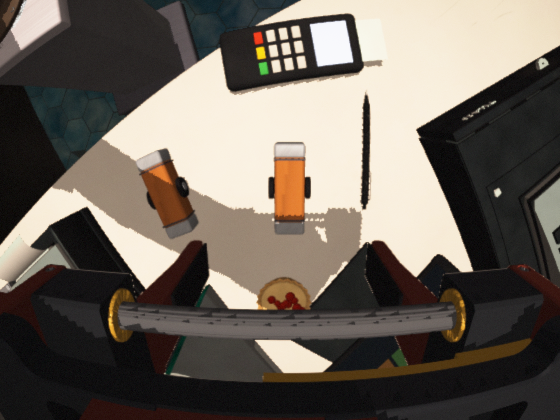

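The wrist view shows m1 square to the tool, its centre near (289,187) and grips at (272,187) and (307,187). m2 is near (168,192). I'll ray-cast to check.

```bash
cat >> h.py <<'E'
def wray(u,v,z,c):
    f=210/np.tan(np.radians(c["vertical_fov"])/2);R=np.array(c["R"]);t=np.array(c["t"])
    a=np.array([u-c["cx"],v-c["cy"]]);r=np.hypot(*a);th=r/f
    D=R.T@np.array([*(a/max(r,1e-9)*np.sin(th)),np.cos(th)]);C=-R.T@t
    return C+D*(z-C[2])/D[2]
E
python3 - <<'E'
from h import *
c=env.calibration("wrist");im=cv2.imread("pics/wrist1.png");h=cv2.cvtColor(im,cv2.COLOR_BGR2HSV)
m=cv2.inRange(h,(3,140,90),(18,255,255));m[:130]=0;m[240:]=0
n,l,st,ce=cv2.connectedComponentsWithStats(m)
for i in range(1,n):
    if st[i,4]>300:
        vs,us=np.where(l==i);p=np.array([wray(u,v,.034,c) for u,v in zip(us,vs)]);print(ce[i].round(1),st[i,4],rect(p))
for g in((272,187),(307,187),(152,197),(183,186)): print(g,wray(*g,.017,c).round(4))
E
python3 go.py .473 .398 .0035 73.5
```

```text
[289.2 189.4] 1771 [array([472.5, 400.5]), array([33.2, 66.6]), np.float64(73.6)]
[163.6 194.6] 1423 [array([436.2, 260. ]), array([66.9, 33.6]), np.float64(4.1)]
(272, 187) [0.4671 0.3818 0.017 ]
(307, 187) [0.4784 0.4205 0.017 ]
(152, 197) [0.4356 0.2362 0.017 ]
(183, 186) [0.435  0.2804 0.017 ]
d tool [-2.400e-03  1.000e-04  1.934e-01] turn 0.002 yang 73.6 tool z [-0.001 -0.    -1.   ] tcp [0.4708 0.3986 0.1969] j7 0.54 t 1.2
```

```bash
python3 shift.py '-.002 .002 .03 0 .088;0 0 .03 0 .088;0 0 .03 0 .088;0 0 .03 0 .088;0 0 .02 0 .088;0 0 .02 0 .088;0 0 .01 0 .088;0 0 .01 0 .088;0 0 .008 0 .088;0 0 0 0 .088;0 0 0 0 .088'; python3 go.py .4727 .400 .0035 73.5
```

```text
time_s: 2.12
tcp_pos: [0.4731, 0.401, 0.0097]
ee_rot: [0.141, 0.99, 0.0, 0.0]
ft_force: [0.3, -0.9, 0.4]
finger_gap: 0.0878
gripper_force: 0.0
d tool [ 0.0001 -0.0011  0.0062] turn 0.005 yang 73.8 tool z [ 0.  0. -1.] tcp [0.4731 0.401  0.0097] j7 0.56 t 2.12
```

```bash
python3 shift.py '0 -.001 .003 0 .088;0 0 .003 0 .088;0 0 0 0 .04;0 0 0 0 .04;0 0 0 0 .04;0 0 0 0 .04;0 0 0 0 .04;0 0 0 0 .04;0 0 0 0 .04;0 0 0 0 .04;0 0 0 0 .04;0 0 0 0 .04' 35
```

```text
time_s: 3.12
tcp_pos: [0.4729, 0.3997, 0.0035]
ee_rot: [0.141, 0.99, 0.0, 0.0]
ft_force: [-0.5, -0.0, 1.2]
finger_gap: 0.0449
gripper_force: 35.0
```

```bash
python3 shift.py '0 0 -.01 0 .04;0 0 -.02 0 .04;0 0 -.025 0 .04;0 0 -.025 0 .04;0 0 -.025 0 .04;0 0 -.025 0 .04;0 0 -.025 0 .04;0 0 -.025 0 .04;0 0 -.025 0 .04;0 0 -.025 0 .04;0 0 -.02 0 .04;0 0 -.01 0 .04'; python3 shift.py '0 0 0 0 .04;0 0 0 0 .04;0 0 0 0 .04;0 0 0 0 .04;0 0 0 0 .04;0 0 0 0 .04;0 0 0 0 .04;0 0 0 0 .04'
python3 - <<'E'
from h import *
a,_=env.capture("side");b,_=env.capture("wrist");cv2.imwrite("pics/lift1.png",np.hstack([cv2.resize(a[100:400,150:450],(400,400)),cv2.resize(b[60:360,130:430],(400,400))])[...,::-1])
E
python3 go.py .4 .25 .27 102.5
```

```text
time_s: 4.12
tcp_pos: [0.4735, 0.4001, 0.2672]
ee_rot: [0.142, 0.99, 0.002, 0.001]
ft_force: [-0.2, -0.0, 0.4]
finger_gap: 0.0402
gripper_force: 0.0
time_s: 4.78
tcp_pos: [0.4728, 0.3995, 0.263]
ee_rot: [0.141, 0.99, -0.0, -0.0]
ft_force: [-0.1, -0.9, -0.6]
finger_gap: 0.04
gripper_force: 0.0
d tool [ 0.028  -0.164  -0.0067] turn -0.502 yang 73.7 tool z [-0. -0. -1.] tcp [0.4728 0.3996 0.2632] j7 0.54 t 4.88
```

View pics/lift1.png

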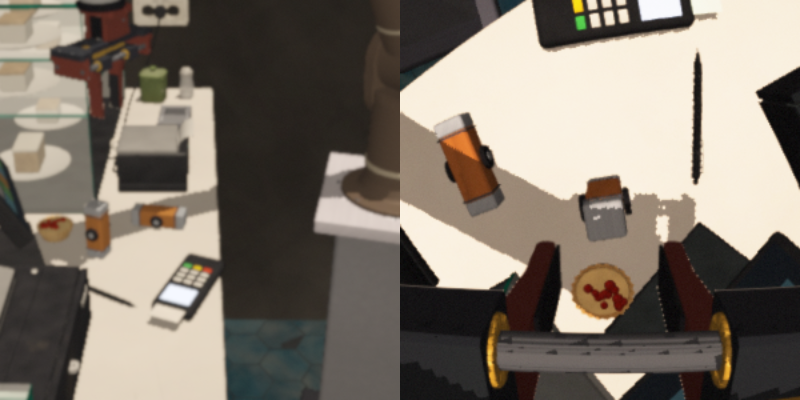

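The left crop shows that m1 slipped out and now stands upright at its spot on the table, at about (97,228) in the crop. The gripper is empty. I'll locate it standing, then grasp at the grips' true height.

```bash
cat > up.py <<'E'
import sys
from h import *
x,y,lo,hi=map(float,sys.argv[1:5])
for n in("scene","side","wrist"):
    p,d=env.capture(n)
    if n!="wrist": W=cloud(n,d)
    else:
        c=env.calibration(n);R=np.array(c["R"]);t=np.array(c["t"]);f=210/np.tan(np.radians(c["vertical_fov"])/2)
        v,u=np.mgrid[:420,:560];a=np.dstack([u-c["cx"],v-c["cy"]]);r=np.linalg.norm(a,axis=2)+1e-9
        k=np.tan(np.minimum(r/f,1.5))/r*d;W=(np.dstack([a[...,0]*k,a[...,1]*k,d])-t)@R
    m=(d>0)&(W[...,2]>lo)&(W[...,2]<hi)&(np.hypot(W[...,0]-x,W[...,1]-y)<.06)
    q=W[m];print(n,len(q),(rect(q),np.percentile(q[:,2],[5,50,98]).round(4)) if len(q)>8 else "")
    cv2.imwrite(f"pics/last_{n}.png",p[...,::-1])
E
python3 up.py .4727 .4 .096 .12;python3 up.py .4727 .4 .04 .12
```

```text
scene 108 ([array([510.1, 380.5]), array([34.1, 34.8]), np.float64(78.3)], array([0.0975, 0.1016, 0.1046]))
side 141 ([array([509.2, 386.4]), array([37.1, 34.5]), np.float64(78.8)], array([0.0972, 0.1024, 0.1052]))
wrist 873 ([array([511.2, 383.8]), array([34. , 33.7]), np.float64(82.7)], array([0.1008, 0.1036, 0.1053]))
scene 371 ([array([507.6, 376.9]), array([46.3, 34.8]), np.float64(74.5)], array([0.0445, 0.0801, 0.1045]))
side 528 ([array([509.1, 388.9]), array([45.4, 46. ]), np.float64(23.1)], array([0.0455, 0.0783, 0.1045]))
wrist 1341 ([array([511.1, 383.9]), array([48.4, 34.5]), np.float64(80.9)], array([0.0522, 0.1029, 0.1051]))
```

```bash
python3 - <<'E'
from h import *
a=np.radians(80.5);ty=np.array([np.cos(a),np.sin(a)]);tx=np.array([np.sin(a),-np.cos(a)])
for n in("scene","side"):
    d=np.load(f"pics/{n}0.npy");W=cloud(n,d);P=W[(d>0)&(W[...,2]>.09)&(W[...,2]<.4)]
    q=P[:,:2]-[.511,.384];f=q@tx;s=q@ty
    for lo in(-.14,-.1,-.06,0,.06,.1): 
        for zl,zh in((.09,.15),(.15,.3)):
            k=(s>lo)&(s<lo+.04)&(f>0.0)&(P[:,2]>zl)&(P[:,2]<zh);print(n,"side",lo,"z",zl,"n",k.sum(),"min fwd",np.sort(f[k])[3].round(3) if k.sum()>5 else None)
E
python3 go.py .511 .384 .263 80.8
```

```text
scene side -0.14 z 0.09 n 260 min fwd 0.083
scene side -0.14 z 0.15 n 1195 min fwd 0.082
scene side -0.1 z 0.09 n 231 min fwd 0.136
scene side -0.1 z 0.15 n 511 min fwd 0.137
scene side -0.06 z 0.09 n 3 min fwd None
scene side -0.06 z 0.15 n 19 min fwd 0.228
scene side 0 z 0.09 n 171 min fwd 0.141
scene side 0 z 0.15 n 25 min fwd 0.171
scene side 0.06 z 0.09 n 352 min fwd 0.078
scene side 0.06 z 0.15 n 904 min fwd 0.107
scene side 0.1 z 0.09 n 359 min fwd 0.038
scene side 0.1 z 0.15 n 1068 min fwd 0.065
side side -0.14 z 0.09 n 314 min fwd 0.082
side side -0.14 z 0.15 n 859 min fwd 0.081
side side -0.1 z 0.09 n 780 min fwd 0.109
side side -0.1 z 0.15 n 2142 min fwd 0.108
side side -0.06 z 0.09 n 319 min fwd 0.196
side side -0.06 z 0.15 n 1950 min fwd 0.193
side side 0 z 0.09 n 604 min fwd 0.151
side side 0 z 0.15 n 1766 min fwd 0.178
side side 0.06 z 0.09 n 69 min fwd 0.087
side side 0.06 z 0.15 n 360 min fwd 0.116
side side 0.1 z 0.09 n 264 min fwd 0.043
side side 0.1 z 0.15 n 400 min fwd 0.073
d tool [-0.041  -0.0043  0.0004] turn -0.123 yang 73.7 tool z [ 0.  0. -1.] tcp [0.4728 0.3996 0.2634] j7 0.54 t 5.18
```

```bash
python3 shift.py '-.02 -.002 0 0 .088;-.021 -.002 0 0 .088;0 0 0 -.06 .088;0 0 0 -.063 .088;0 0 0 0 .088;0 0 0 0 .088;0 0 0 0 .088' 55; python3 go.py .511 .384 .033 80.8
```

```text
time_s: 5.77
tcp_pos: [0.5109, 0.3844, 0.2634]
ee_rot: [0.081, 0.997, 0.0, -0.0]
ft_force: [0.2, 0.3, 0.2]
finger_gap: 0.083
gripper_force: 0.0
d tool [-2.000e-04 -4.000e-04  2.304e-01] turn -0.002 yang 80.7 tool z [-0.  0. -1.] tcp [0.5109 0.3844 0.2634] j7 0.72 t 5.77
```

```bash
python3 shift.py '0 0 .03 0 .088;0 0 .03 0 .088;0 0 .03 0 .088;0 0 .03 0 .088;0 0 .03 0 .088;0 0 .03 0 .088;0 0 .02 0 .088;0 0 .015 0 .088;0 0 .01 0 .088;0 0 .0054 0 .088;0 0 0 0 .088;0 0 0 0 .088';  python3 shift.py '0 0 0 0 .04;0 0 0 0 .03;0 0 0 0 .03;0 0 0 0 .03;0 0 0 0 .03;0 0 0 0 .03;0 0 0 0 .03;0 0 0 0 .03;0 0 0 0 .03;0 0 0 0 .03;0 0 0 0 .03;0 0 0 0 .03' 50;python3 shift.py '0 0 -.005 0 .03;0 0 -.01 0 .03;0 0 -.01 0 .03;0 0 -.01 0 .03;0 0 0 0 .03;0 0 0 0 .03;0 0 0 0 .03'
```

```text
time_s: 6.77
tcp_pos: [0.5114, 0.3847, 0.0336]
ee_rot: [0.08, 0.997, 0.0, 0.0]
ft_force: [-0.0, -0.2, 0.5]
finger_gap: 0.0879
gripper_force: 0.0
time_s: 7.77
tcp_pos: [0.5111, 0.3844, 0.0331]
ee_rot: [0.08, 0.997, 0.0, 0.0]
ft_force: [-0.6, 0.2, 3.4]
finger_gap: 0.0466
gripper_force: 49.9
time_s: 8.35
tcp_pos: [0.5109, 0.3842, 0.068]
ee_rot: [0.08, 0.997, 0.0, 0.0]
ft_force: [-0.7, 0.7, -3.6]
finger_gap: 0.0466
gripper_force: 49.9
```

```bash
python3 shift.py '0 0 -.01 0 .03;0 0 -.02 0 .03;0 0 -.025 0 .03;0 0 -.025 0 .03;0 0 -.025 0 .03;0 0 -.025 0 .03;0 0 -.025 0 .03;0 0 -.025 0 .03;0 0 -.015 0 .03;0 0 -.007 0 .03;0 0 0 0 .03;0 0 0 0 .03'; python3 shift.py '0 0 0 0 .03;0 0 0 0 .03;0 0 0 0 .03;0 0 0 0 .03;0 0 0 0 .03;0 0 0 0 .03'
python3 go.py .4 .30 .27 80.8
```

```text
time_s: 9.35
tcp_pos: [0.5107, 0.384, 0.2693]
ee_rot: [0.08, 0.997, -0.0, -0.0]
ft_force: [0.3, -0.9, -4.2]
finger_gap: 0.047
gripper_force: 49.9
time_s: 9.85
tcp_pos: [0.511, 0.3842, 0.2697]
ee_rot: [0.08, 0.997, -0.0, -0.0]
ft_force: [0.8, 0.4, -3.0]
finger_gap: 0.0467
gripper_force: 49.9
d tool [ 0.0961 -0.1009 -0.0003] turn -0.0 yang 80.8 tool z [-0. -0. -1.] tcp [0.511  0.3842 0.2697] j7 0.73 t 9.85
```

```bash
python3 shift.py '.008 -.008 0 0 .03;.016 -.017 0 0 .03;.016 -.017 0 0 .03;.016 -.017 0 0 .03;.016 -.017 0 0 .03;.012 -.012 0 0 .03;.008 -.008 0 0 .03;.004 -.004 0 0 .03;0 -.01 0 0 .03;-.003 -.02 0 0 .03;-.004 -.025 0 0 .03;-.004 -.025 0 0 .03'; python3 shift.py '-.004 -.025 0 0 .03;-.004 -.025 0 0 .03;-.004 -.025 0 0 .03;-.004 -.025 0 0 .03;-.004 -.025 0 0 .03;-.004 -.025 0 0 .03;-.004 -.025 0 0 .03;-.004 -.025 0 0 .03;-.004 -.025 0 0 .03;-.004 -.025 0 0 .03;-.004 -.02 0 0 .03;-.004 -.01 0 0 .03'; python3 go.py .4 -.136 .27 102.5
```

```text
time_s: 10.85
tcp_pos: [0.3989, 0.2194, 0.2698]
ee_rot: [0.08, 0.997, -0.0, 0.0]
ft_force: [0.4, 0.2, -2.1]
finger_gap: 0.0466
gripper_force: 49.9
time_s: 11.85
tcp_pos: [0.401, -0.0672, 0.2703]
ee_rot: [0.082, 0.997, -0.0, 0.0]
ft_force: [-0.4, -0.4, -3.1]
finger_gap: 0.0466
gripper_force: 49.9
d tool [-0.0103 -0.068   0.0003] turn -0.382 yang 80.6 tool z [ 0.001 -0.001 -1.   ] tcp [ 0.401  -0.0672  0.2703] j7 1.42 t 11.85
```

```bash
python3 shift.py '-.004 -.02 0 -.02 .03;-.004 -.025 0 -.04 .03;-.004 -.025 0 -.04 .03;-.004 -.025 0 -.04 .03;-.004 -.025 0 -.04 .03;-.004 -.02 0 -.04 .03;-.004 -.015 0 -.04 .03;0 -.01 0 -.04 .03;0 0 0 -.04 .03;0 0 0 -.04 .03;0 0 0 0 .03;0 0 0 0 .03'; python3 go.py .5534 -.2437 .27 102.5
```

```text
time_s: 12.85
tcp_pos: [0.4199, -0.2303, 0.2699]
ee_rot: [-0.109, 0.994, -0.0, -0.0]
ft_force: [0.6, 0.0, -3.3]
finger_gap: 0.0468
gripper_force: 49.9
d tool [-1.275e-01 -4.190e-02 -1.000e-04] turn -0.001 yang 102.5 tool z [-0.    -0.001 -1.   ] tcp [ 0.4199 -0.2303  0.2699] j7 2.27 t 12.85
```

```bash
python3 shift.py '-.01 -.004 0 0 .03;-.02 -.006 0 0 .03;-.02 -.006 0 0 .03;-.02 -.006 0 0 .03;-.02 -.006 0 0 .03;-.015 -.006 0 0 .03;-.012 -.004 0 0 .03;-.0105 -.004 0 0 .03;0 0 0 0 .03;0 0 0 0 .03;0 0 0 0 .03'; python3 go.py .5534 -.2437 .27 102.5
python3 - <<'E'
from h import *
c=env.calibration("wrist");b,_=env.capture("wrist");a,_=env.capture("scene");cv2.imwrite("pics/w2.png",b[...,::-1])
cv2.imwrite("pics/w2c.png",np.hstack([b[:,60:500][:400],cv2.resize(a[100:340,250:470],(360,400))])[...,::-1])
E
```

```text
time_s: 13.77
tcp_pos: [0.5531, -0.2431, 0.2696]
ee_rot: [-0.109, 0.994, -0.0, -0.0]
ft_force: [-0.4, -0.6, -3.5]
finger_gap: 0.0464
gripper_force: 49.9
d tool [-0.0002 -0.0007 -0.0004] turn 0.001 yang 102.5 tool z [-0.001 -0.    -1.   ] tcp [ 0.5531 -0.2431  0.2696] j7 2.35 t 13.77
```

View pics/w2c.png

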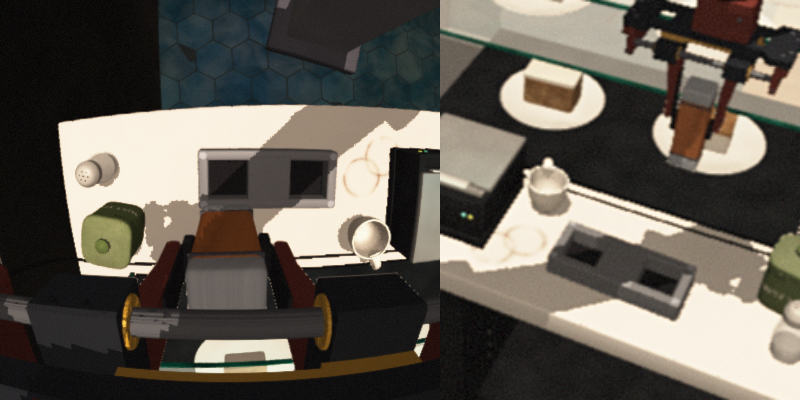

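The muddler hangs upright. In the wrist image the wells appear at about (288,180) and (370,178). I'll ray-cast the stand outline and well rims.

```bash
python3 - <<'E'
from h import *
c=env.calibration("wrist");g=cv2.imread("pics/w2.png",0)
m=(g<45).astype(np.uint8);m[:150]=0;m[206:]=0;m[:,:262]=0;m[:,394:]=0
n,l,st,ce=cv2.connectedComponentsWithStats(m)
for i in range(1,n):
    if st[i,4]>300:
        vs,us=np.where(l==i);p=np.array([wray(u,v,.032,c) for u,v in zip(us,vs)]);print(st[i],rect(p))
print("outer",rect(np.array([wray(*q,.032,c) for q in((259,150),(397,150),(259,207),(396,207))])))
E
python3 go.py .5534 -.2437 .27 102.5
```

```text
[ 269  161   39   37 1376] [array([ 554.8, -240.9]), array([48.7, 51. ]), np.float64(12.5)]
[ 349  160   39   37 1283] [array([ 529.1, -135.3]), array([49.9, 52.1]), np.float64(12.5)]
outer [array([ 540.8, -186.2]), array([ 80.1, 191.5]), np.float64(12.5)]
d tool [-0.0004 -0.0007  0.    ] turn 0.001 yang 102.5 tool z [-0.  0. -1.] tcp [ 0.5528 -0.2431  0.27  ] j7 2.35 t 13.87
```

```bash
python3 up.py .554 -.242 .325 .36; python3 go.py .554 -.242 .041 102.5
```

```text
scene 599 ([array([ 554.1, -244.3]), array([36.4, 75.7]), np.float64(11.7)], array([0.3272, 0.3388, 0.3586]))
side 109 ([array([ 550.6, -233.8]), array([32.1, 71.4]), np.float64(16.9)], array([0.3266, 0.3404, 0.3598]))
wrist 7046 ([array([ 550.3, -244.3]), array([29. , 70.1]), np.float64(12.2)], array([0.328 , 0.3407, 0.358 ]))
d tool [-0.001   0.0007  0.2293] turn 0.001 yang 102.5 tool z [ 0.001  0.    -1.   ] tcp [ 0.5531 -0.2429  0.2703] j7 2.35 t 14.02
```

```bash
python3 shift.py '-.001 .001 .015 0 .03;0 0 .025 0 .03;0 0 .03 0 .03;0 0 .03 0 .03;0 0 .03 0 .03;0 0 .025 0 .03;0 0 .02 0 .03;0 0 .015 0 .03;0 0 .012 0 .03;0 0 .01 0 .03;0 0 .007 0 .03;0 0 .005 0 .03'; python3 shift.py '0 0 .003 0 .03;0 0 .001 0 .03;0 0 .001 0 .03;0 0 0 0 .03;0 0 0 0 .03'; python3 go.py .554 -.242 .039 102.5
```

```text
time_s: 15.02
tcp_pos: [0.5543, -0.2418, 0.0456]
ee_rot: [-0.109, 0.994, -0.0, 0.0]
ft_force: [0.3, 0.0, -1.6]
finger_gap: 0.0467
gripper_force: 49.9
time_s: 15.43
tcp_pos: [0.5544, -0.2419, 0.0414]
ee_rot: [-0.109, 0.994, -0.0, 0.0]
ft_force: [-0.4, 0.5, -3.1]
finger_gap: 0.0469
gripper_force: 49.9
d tool [ 0.0004 -0.      0.0024] turn 0.001 yang 102.6 tool z [ 0.001 -0.    -1.   ] tcp [ 0.5544 -0.2419  0.0414] j7 2.49 t 15.43
```

```bash
python3 shift.py '0 0 .001 0 .03;0 0 .001 0 .03;0 0 0 0 .03;0 0 0 0 .03'; python3 shift.py '0 0 .001 0 .03;0 0 .0 0 .03;0 0 0 0 .03'
```

```text
time_s: 15.77
tcp_pos: [0.5545, -0.2418, 0.0392]
ee_rot: [-0.109, 0.994, -0.0, 0.0]
ft_force: [1.0, 0.4, -0.7]
finger_gap: 0.0467
gripper_force: 49.9
time_s: 16.02
tcp_pos: [0.5547, -0.2418, 0.0391]
ee_rot: [-0.109, 0.994, 0.0, 0.001]
ft_force: [-1.6, 1.1, 8.1]
finger_gap: 0.0464
gripper_force: 49.9
```

```bash
python3 shift.py '0 0 -.0005 0 .05;0 0 0 0 .06;0 0 0 0 .07;0 0 0 0 .075;0 0 0 0 .075;0 0 0 0 .075'; python3 shift.py '0 0 -.01 0 .075;0 0 -.02 0 .075;0 0 -.025 0 .075;0 0 -.025 0 .075;0 0 -.025 0 .075;0 0 -.025 0 .075;0 0 -.025 0 .075;0 0 -.025 0 .075;0 0 -.025 0 .075;0 0 -.02 0 .08;0 0 -.01 0 .088;0 0 0 0 .088';  python3 up.py .554 -.242 .09 .13;  python3 go.py .4 -.2 .27 92.5
```

```text
time_s: 16.52
tcp_pos: [0.554, -0.2418, 0.0383]
ee_rot: [-0.109, 0.994, 0.0, -0.0]
ft_force: [0.4, 0.1, 0.1]
finger_gap: 0.0747
gripper_force: 0.0
time_s: 17.52
tcp_pos: [0.5549, -0.2425, 0.2761]
ee_rot: [-0.109, 0.994, -0.001, 0.002]
ft_force: [1.1, 0.0, -0.1]
finger_gap: 0.0869
gripper_force: 0.0
scene 286 ([array([ 553.5, -243.5]), array([37.5, 34.2]), np.float64(14.6)], array([0.0921, 0.1071, 0.1107]))
side 87 ([array([ 554.2, -239.1]), array([30.7, 48.2]), np.float64(16.4)], array([0.0912, 0.1055, 0.1117]))
wrist 989 ([array([ 553.9, -242.1]), array([34.1, 34.3]), np.float64(12.8)], array([0.0982, 0.1089, 0.1104]))
d tool [0.1409 0.0738 0.0025] turn 0.176 yang 102.6 tool z [-0.002  0.001 -1.   ] tcp [ 0.5535 -0.2414  0.2722] j7 2.34 t 17.67
```

m1 stands in the well with its top at 110 mm. Now back for m2.

```bash
python3 shift.py '.01 .005 0 0 .088;.02 .01 0 0 .088;.025 .013 0 0 .088;.025 .013 0 0 .088;.025 .013 0 0 .088;.02 .01 0 0 .088;.012 .008 0 0 .088;.006 .01 0 .04 .088;0 .015 0 .04 .088;0 .02 0 .04 .088;0 .025 0 .04 .088;0 .025 0 0 .088';python3 go.py .4 .2585 .27 93.5
```

```text
time_s: 18.67
tcp_pos: [0.386, -0.1075, 0.2723]
ee_rot: [-0.028, 1.0, -0.0, -0.001]
ft_force: [0.9, 0.5, 0.5]
finger_gap: 0.0878
gripper_force: 0.0
d tool [-0.0344  0.3647  0.0022] turn -0.005 yang 93.2 tool z [-0.002 -0.    -1.   ] tcp [ 0.386  -0.1075  0.2723] j7 1.73 t 18.67
```

```bash
python3 shift.py '-.002 .027 0 0 .088;-.003 .032 0 0 .088;-.003 .032 0 0 .088;-.003 .032 0 0 .088;-.003 .032 0 0 .088;-.003 .032 0 0 .088;-.003 .032 0 0 .088;-.003 .032 0 0 .088;-.003 .032 0 0 .088;-.003 .032 0 0 .088;-.003 .03 0 0 .088;-.002 .02 0 0 .088';python3 shift.py '-.012 0 0 0 .088;-.013 0 0 0 .088;-.012 0 0 0 .088;0 0 0 0 .088;0 0 0 0 .088';python3 go.py .436 .2585 .2 93.5
python3 - <<'E'
from h import *
c=env.calibration("wrist");b,_=env.capture("wrist");cv2.imwrite("pics/w3.png",b[...,::-1])
h=cv2.cvtColor(b,cv2.COLOR_RGB2HSV);m=cv2.inRange(h,(3,140,90),(18,255,255));m[:100]=0;m[260:]=0
n,l,st,ce=cv2.connectedComponentsWithStats(m)
for i in range(1,n):
    if st[i,4]>300:
        vs,us=np.where(l==i);p=np.array([wray(u,v,.034,c) for u,v in zip(us,vs)]);print(ce[i].round(1),st[i],rect(p))
E
python3 up.py .436 .2585 .0315 .04
```

```text
time_s: 19.67
tcp_pos: [0.3983, 0.2606, 0.2716]
ee_rot: [-0.031, 1.0, -0.001, -0.001]
ft_force: [0.7, 0.9, 0.8]
finger_gap: 0.0877
gripper_force: 0.0
time_s: 20.08
tcp_pos: [0.4373, 0.2587, 0.2729]
ee_rot: [-0.028, 1.0, -0.0, -0.0]
ft_force: [-1.2, 0.9, 0.1]
finger_gap: 0.0878
gripper_force: 0.0
d tool [ 0.0012 -0.      0.0729] turn -0.005 yang 93.2 tool z [-0.001 -0.001 -1.   ] tcp [0.4373 0.2587 0.2729] j7 1.02 t 20.08
[284.9 177.6] [ 272  153   26   50 1230] [array([438. , 255.6]), array([66.5, 33. ]), np.float64(3.6)]
scene 217 ([array([435.9, 252.1]), array([101.8,  33.9]), np.float64(4.3)], array([0.0316, 0.0329, 0.036 ]))
side 234 ([array([436.3, 257.5]), array([103.9,  36.6]), np.float64(2.1)], array([0.0318, 0.0334, 0.036 ]))
wrist 1843 ([array([438.3, 252.9]), array([102.5,  38.8]), np.float64(3.7)], array([0.0322, 0.0338, 0.0356]))
```

```bash
python3 go.py .4375 .2565 .001 93.5; python3 shift.py '0 -.002 .03 0 .088;0 0 .035 0 .088;0 0 .035 0 .088;0 0 .035 0 .088;0 0 .035 0 .088;0 0 .03 0 .088;0 0 .025 0 .088;0 0 .02 0 .088;0 0 .015 0 .088;0 0 0 0 .088;0 0 0 0 .088;0 0 0 0 .088'; python3 go.py .4375 .2565 .001 93.5
```

```text
d tool [-0.0011 -0.0034  0.2726] turn -0.002 yang 93.4 tool z [-0.  0. -1.] tcp [0.4362 0.2597 0.2736] j7 1.02 t 20.28
time_s: 21.28
tcp_pos: [0.4372, 0.2585, 0.0145]
ee_rot: [-0.03, 1.0, 0.0, 0.001]
ft_force: [0.5, 0.4, 0.3]
finger_gap: 0.0879
gripper_force: 0.0
d tool [-0.0002 -0.002   0.0135] turn -0.002 yang 93.4 tool z [ 0.001  0.001 -1.   ] tcp [0.4372 0.2585 0.0145] j7 1.07 t 21.28
```

```bash
python3 shift.py '0 -.002 .006 0 .088;0 0 .005 0 .088;0 0 .002 0 .088;0 0 0 0 .088;0 0 0 0 .088;0 0 0 0 .088' 20; python3 shift.py '0 0 0 0 .03;0 0 0 0 .03;0 0 0 0 .03;0 0 0 0 .03;0 0 0 0 .03;0 0 0 0 .03;0 0 0 0 .03;0 0 0 0 .03;0 0 0 0 .03;0 0 0 0 .03' 50;python3 go.py .4375 .2565 .001 93.5
```

```text
time_s: 21.78
tcp_pos: [0.4369, 0.2562, 0.0006]
ee_rot: [-0.03, 1.0, 0.0, 0.0]
ft_force: [0.1, 0.4, -0.2]
finger_gap: 0.0875
gripper_force: 0.0
time_s: 22.62
tcp_pos: [0.4368, 0.2562, 0.0005]
ee_rot: [-0.03, 1.0, 0.0, 0.0]
ft_force: [-1.4, 0.3, 1.6]
finger_gap: 0.0465
gripper_force: 50.0
d tool [-0.0007  0.0003 -0.0005] turn -0.002 yang 93.4 tool z [ 0.  0. -1.] tcp [0.4368 0.2562 0.0005] j7 1.08 t 22.62
```

Gap is 46.5 mm, the same as the grasp that held. Lifting gently.

```bash
python3 shift.py '0 0 -.004 0 .03;0 0 -.006 0 .03;0 0 -.008 0 .03;0 0 -.008 0 .03;0 0 -.008 0 .03;0 0 -.008 0 .03;0 0 -.008 0 .03;0 0 -.008 0 .03;0 0 -.008 0 .03;0 0 -.008 0 .03;0 0 -.008 0 .03;0 0 -.008 0 .03'; python3 shift.py '0 0 -.01 0 .03;0 0 -.015 0 .03;0 0 -.02 0 .03;0 0 -.02 0 .03;0 0 -.025 0 .03;0 0 -.025 0 .03;0 0 -.025 0 .03;0 0 -.02 0 .03;0 0 -.015 0 .03;0 0 -.005 0 .03;0 0 0 0 .03;0 0 0 0 .03';python3 shift.py '0 0 0 0 .03;0 0 0 0 .03;0 0 0 0 .03;0 0 0 0 .03;0 0 0 0 .03;0 0 0 0 .03'; python3 go.py .4 .2 .27 93.5
python3 - <<'E'
from h import *
b,_=env.capture("wrist");a,_=env.capture("side")
cv2.imwrite("pics/l2.png",np.hstack([cv2.resize(b,(400,300)),cv2.resize(a[100:340,180:500],(400,300))])[...,::-1])
E
```

```text
time_s: 23.62
tcp_pos: [0.4368, 0.2561, 0.0912]
ee_rot: [-0.03, 1.0, -0.0, -0.0]
ft_force: [-0.8, -0.3, -3.2]
finger_gap: 0.0459
gripper_force: 50.0
time_s: 24.62
tcp_pos: [0.4364, 0.2559, 0.2699]
ee_rot: [-0.03, 1.0, -0.0, -0.0]
ft_force: [0.5, -0.6, -3.6]
finger_gap: 0.0462
gripper_force: 50.0
time_s: 25.12
tcp_pos: [0.4367, 0.2561, 0.2702]
ee_rot: [-0.03, 1.0, -0.0, -0.0]
ft_force: [0.1, 0.3, -2.5]
finger_gap: 0.0457
gripper_force: 50.0
d tool [ 0.04   -0.0538  0.0002] turn -0.002 yang 93.4 tool z [-0. -0. -1.] tcp [0.4367 0.2561 0.2702] j7 1.03 t 25.12
```

View pics/l2.png

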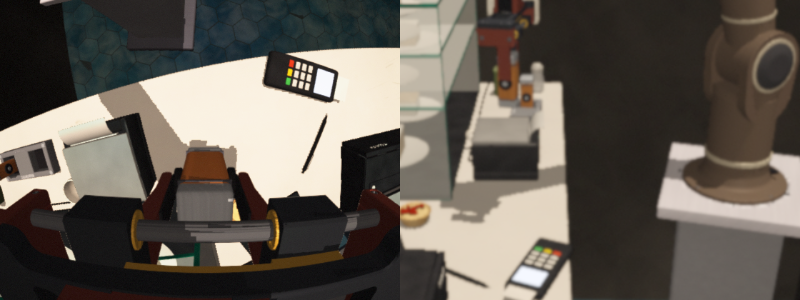

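m2 hangs upright between the fingers (wrist view, about (205,190)). The stand with m1 is at far left. Carrying across.

```bash
python3 shift.py '.006 -.008 0 0 .03;.012 -.014 0 0 .03;.012 -.02 0 0 .03;.006 -.025 0 0 .03;.002 -.025 0 0 .03;.002 -.025 0 0 .03;.002 -.025 0 0 .03;.002 -.025 0 0 .03;.002 -.025 0 0 .03;.002 -.025 0 0 .03;.002 -.025 0 0 .03;.002 -.025 0 0 .03';python3 shift.py '.002 -.025 0 -.02 .03;.002 -.025 0 -.02 .03;.002 -.025 0 -.02 .03;.002 -.025 0 -.02 .03;.002 -.015 0 -.02 .03;0 -.01 0 -.02 .03;0 -.005 0 -.02 .03;0 0 0 -.02 .03;0 0 0 0 .03'; python3 go.py .529 -.1355 .27 102.5
```

```text
time_s: 26.22
tcp_pos: [0.3998, -0.0151, 0.2705]
ee_rot: [-0.029, 1.0, 0.0, 0.0]
ft_force: [0.9, 0.3, -2.6]
finger_gap: 0.0459
gripper_force: 50.0
time_s: 26.97
tcp_pos: [0.4036, -0.1438, 0.2704]
ee_rot: [-0.11, 0.994, 0.0, 0.0]
ft_force: [-1.0, 0.1, -3.6]
finger_gap: 0.0458
gripper_force: 50.0
d tool [-0.1242 -0.0192  0.0004] turn 0.001 yang 102.6 tool z [ 0.     0.001 -1.   ] tcp [ 0.4036 -0.1438  0.2704] j7 2.01 t 26.97
```

```bash
python3 shift.py '-.01 -.002 0 0 .03;-.02 -.003 0 0 .03;-.02 -.003 0 0 .03;-.02 -.003 0 0 .03;-.02 -.003 0 0 .03;-.015 -.002 0 0 .03;-.011 -.002 0 0 .03;-.008 -.001 0 0 .03;0 0 0 0 .03;0 0 0 0 .03;0 0 0 0 .03'; python3 go.py .529 -.1355 .042 102.5
```

```text
time_s: 27.88
tcp_pos: [0.5287, -0.1356, 0.2705]
ee_rot: [-0.109, 0.994, 0.0, -0.0]
ft_force: [-0.0, -0.4, -3.1]
finger_gap: 0.0462
gripper_force: 50.0
d tool [-4.000e-04 -1.000e-04  2.285e-01] turn 0.0 yang 102.5 tool z [-0.  0. -1.] tcp [ 0.5287 -0.1356  0.2705] j7 2.1 t 27.88
```

```bash
python3 shift.py '0 0 .015 0 .03;0 0 .025 0 .03;0 0 .03 0 .03;0 0 .03 0 .03;0 0 .03 0 .03;0 0 .025 0 .03;0 0 .02 0 .03;0 0 .015 0 .03;0 0 .012 0 .03;0 0 .01 0 .03;0 0 .007 0 .03;0 0 .005 0 .03'; python3 shift.py '0 0 .001 0 .03;0 0 .001 0 .03;0 0 0 0 .03;0 0 0 0 .03'; python3 go.py .529 -.1355 .042 102.5
```

```text
time_s: 28.88
tcp_pos: [0.5294, -0.1353, 0.0462]
ee_rot: [-0.109, 0.994, 0.0, 0.0]
ft_force: [-0.2, 0.1, -2.9]
finger_gap: 0.0462
gripper_force: 50.0
time_s: 29.22
tcp_pos: [0.5298, -0.1353, 0.045]
ee_rot: [-0.109, 0.994, -0.0, 0.0]
ft_force: [-1.0, -0.6, -2.2]
finger_gap: 0.0463
gripper_force: 50.0
d tool [0.0008 0.     0.003 ] turn 0.001 yang 102.6 tool z [ 0.001 -0.    -1.   ] tcp [ 0.5298 -0.1353  0.045 ] j7 2.27 t 29.22
```

```bash
python3 shift.py '0 0 .001 0 .03;0 0 0 0 .03;0 0 0 0 .03'
```

```text
time_s: 29.47
tcp_pos: [0.5295, -0.1353, 0.0436]
ee_rot: [-0.109, 0.994, 0.0, 0.0]
ft_force: [0.2, 0.1, -3.3]
finger_gap: 0.0461
gripper_force: 50.0
```

```bash
python3 shift.py '0 0 .001 0 .03;0 0 0 0 .03;0 0 0 0 .03';python3 shift.py '0 0 .001 0 .03;0 0 0 0 .03;0 0 0 0 .03'
```

```text
time_s: 29.72
tcp_pos: [0.5293, -0.1353, 0.0424]
ee_rot: [-0.109, 0.994, 0.0, -0.0]
ft_force: [-0.8, 0.2, -2.0]
finger_gap: 0.046
gripper_force: 50.0
time_s: 29.97
tcp_pos: [0.5296, -0.1353, 0.0416]
ee_rot: [-0.109, 0.994, -0.0, 0.0]
ft_force: [0.2, -0.1, -1.1]
finger_gap: 0.0462
gripper_force: 50.0
```

Contact at the expected height, with the weight coming off. Releasing.

```bash
python3 shift.py '0 0 0.0005 0 .03;0 0 0 0 .03;0 0 0 0 .05;0 0 0 0 .06;0 0 0 0 .07;0 0 0 0 .072;0 0 0 0 .072;0 0 0 0 .072'; python3 shift.py '0 0 -.01 0 .072;0 0 -.02 0 .072;0 0 -.025 0 .072;0 0 -.025 0 .072;0 0 -.025 0 .072;0 0 -.025 0 .072;0 0 -.025 0 .072;0 0 -.025 0 .072;0 0 -.02 0 .072;0 0 -.01 0 .08;0 0 0 0 .088;0 0 0 0 .088';  python3 up.py .529 -.1355 .09 .13;python3 up.py .554 -.242 .09 .13; python3 - <<'E'
import cv2,numpy as np
a=cv2.imread("pics/last_scene.png");b=cv2.imread("pics/last_wrist.png")
cv2.imwrite("pics/fin.png",np.hstack([cv2.resize(a[140:320,280:460],(400,400)),cv2.resize(b[60:360,130:430],(400,400))]))
E
```

```text
time_s: 30.63
tcp_pos: [0.5294, -0.1353, 0.0409]
ee_rot: [-0.109, 0.994, -0.0, -0.0]
ft_force: [0.4, 0.8, -0.1]
finger_gap: 0.0717
gripper_force: 0.0
time_s: 31.63
tcp_pos: [0.5292, -0.1352, 0.2508]
ee_rot: [-0.109, 0.994, 0.0, 0.0]
ft_force: [0.2, 0.4, 0.0]
finger_gap: 0.0865
gripper_force: 0.0
scene 270 ([array([ 530. , -137.6]), array([38.3, 34.5]), np.float64(14.0)], array([0.0919, 0.107 , 0.1109]))
side 96 ([array([ 528.5, -126.7]), array([32.5, 33.8]), np.float64(13.1)], array([0.0914, 0.104 , 0.1115]))
wrist 1145 ([array([ 530.5, -135.4]), array([33.8, 34.4]), np.float64(12.8)], array([0.0971, 0.1094, 0.111 ]))
scene 289 ([array([ 554.7, -243.2]), array([38. , 34.6]), np.float64(15.4)], array([0.0913, 0.1072, 0.111 ]))
side 88 ([array([ 553.4, -236.7]), array([30.5, 43.3]), np.float64(16.2)], array([0.0919, 0.1049, 0.1105]))
wrist 1098 ([array([ 554.8, -241.6]), array([34.5, 35.2]), np.float64(11.9)], array([0.0936, 0.1094, 0.1111]))
```

View pics/fin.png

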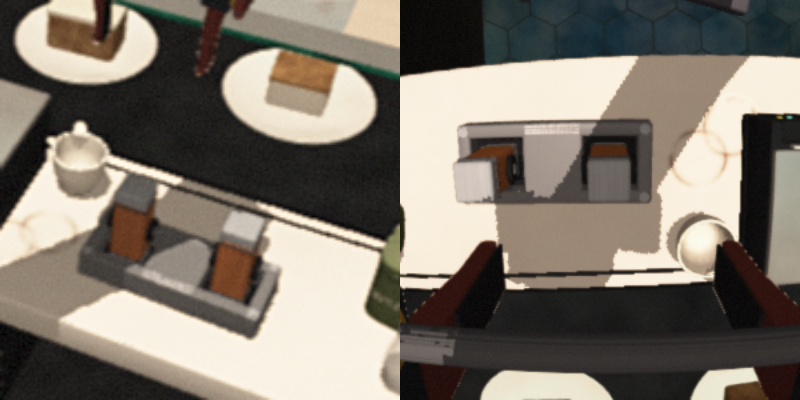

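Both muddlers stand upright, one per well (left crop, about (133,220) and (235,255)), and the gripper is clear.

```bash
python3 -c "
from station import env
print(env.finish_job())"
```

```text
the job is handed in; nothing more can be done
None
```

Both muddlers are upright in the stand, one per well and heavy end down, and I handed the job in at about 32 s; the first slipped from the grip on its first lift and landed standing on the worktop, so I re-gripped it by its grips, lifted it to hang, and placed it.

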